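Crank the specimen carousel to its index posts

ROBOT

A 7-joint arm with a two-finger parallel gripper is mounted at the origin on the work surface. World frame = base frame: x ahead of the robot, y to its left, z up, the work surface at z = 0. Lengths are in m, angles in rad, forces in N, time in s.
With the tool pointing down it reaches from about 0.35 to 0.9 m from the base axis. Payload 8.1 kg.
Tool frame: the origin (TCP) lies between the finger pads; the fingertips stand 17 mm ahead of it and the grasp point (between the pads) lies 2 mm behind it; z points along the fingers, y is the line along which they close (so a half turn about z gives the same grasp; the last joint's range is limited). The gripper opens to 92 mm and grips with 3 to 60 N. Pads are 19 mm wide; open, the fingers measure 130 mm over their backs; the gripper's body (75 mm by 190 mm) begins 47 mm behind the grasp point.
Start: joints at [1.031, 0.434, 0.025, 1.573, -0.012, 1.134, -0.075], TCP at [0.264, -0.566, 0.244] pointing down, gripper open.
Joint ranges: [-2.62, 2.62], [-0.44, 2.09], [-1.27, 1.32], [0.08, 2.57], [-1.32, 4.46], [0.12, 2], [-2.74, 2.74]. Speed limits (rad/s): [2.22, 2.22, 3.01, 3.01, 3.14, 3.14, 3.14].

INTERFACE

Orientations are given as a rotation vector (axis times angle).
In Python, from cell import observe, get_image, calibration, sign_off, look_for, regions_of, landmark_of gives the robot as it stands.
- The arm moves only by the tool jog_arm, never from a script. Its argument "plan" is a list of rows, each an object with "offset": the shift along the tool's x, y, z normalised to -1 to 1, where 1 is 0.15 m, a list of three; "twist": the turn, a rotation vector about the tool's x, y, z normalised to -1 to 1, where 1 is 2 pi rad, a list of three; "fingers": the gripper command: -1 is shut, 1 is fully open, values between are in proportion. In form: [{"offset": [x, y, z], "twist": [ax, ay, az], "fingers": fingers}, ...]. A call has 1 to 20 rows; each row is the pose to reach, as a shift and turn from the pose commanded when the call began, along the tool's axes at that moment, turning the shorter way round; what a row does not reach only later rows make up. A row lasts 1/8 s, in which the tool goes at most 62.5 mm and 10.7 degrees, less where a joint would pass 70% of its speed; a pose out of reach is approached as far as the arm can. A call with a number of a shift or a turn outside -1 to 1 is refused whole. A call with a gripper value outside its range is refused whole. The fingers move at their own pace and stop on an object; "newtons" is the grip in N (left out, the last holds). Time passes only in rows, so rows that repeat a pose let the fingers close. It gives the time, the measured TCP pose, the force, the opening and the grip force at its end, in the units of the state.
- observe(): the state, without advancing time (a new reading comes with each control period).
- get_image(name): name is "scene" or "top" or "wrist"; returns the picture (420x560x3 uint8, red, green, blue); there is no depth.
- calibration(name): a dict with "fov_y" (degrees; the focal length in pixels is half the picture's height over the tangent of half this angle, whatever the lens; pixels are square), "cx", "cy" (the principal point, pixels), "position" and "attitude" of the camera in the world. Camera axes: x right, y down, z forward; pixel columns grow to the right and rows downward; lengths in m; the calibration is good to about 2 mm. A picture is of the moment at which its call begins: read the wrist's pose just before it. calibration takes no time and is no camera call; for the wrist camera it gives the pose at the moment of the call.
- sign_off(): hands the job in; it is judged then, once.
Trained networks look in the newest picture that a camera, given by its name, has taken for a name from the list of things; names that differ only in an ending like _2 or _b are one class to them, and where a whole thing is asked for, a point or a joint stands for the part that bears it (a point fixed in the world has none). Each returns a list of dicts, best first, with "conf" (0 to 1); they miss things now and then, are a little off and sometimes report something else, mostly with a low value. They report only what shows in the picture. A call takes as long as a camera call.
- look_for(thing, camera): "box" ([left, top, width, height] as shares, 0 to 1, of the picture: columns of its width, rows of its height, round what is visible of it).
- regions_of(thing, camera): "region" (420x560 bool, what is visible of it) and "box" ([left, top, width, height] as shares, 0 to 1, of the picture: columns of its width, rows of its height, round what is visible of it).
- landmark_of(thing, camera): "at" ([row, column] as shares, 0 to 1, of the picture: columns of its width, rows of its height: a listed point, or the origin of a listed thing).
The state is a dict: "clock": time; "joints": joint angles; "dq": joint speeds; "joint_efforts": joint torques, N m; "position": TCP position; "ee_rot": TCP orientation; "force": force on the tool from outside, world axes, zero at the start; "ft_torque": the same for the moment, N m; "width": opening from 0.0 (shut) to 1.0 (fully open); "gripper_force": force on a finger pad.
Only numpy, scipy, OpenCV 4.12 (cv2) and the standard library are available. Lean on these libraries where they do the work, as an engineer would, in place of code of your own. Each camera call takes 0.05 s, during which the arm holds its last target. There are 200 camera calls.

TASK

Two small crank-driven specimen slides stand on the dark lab bench. Grip the loose pale sleeve of the crank on the slide that carries the round carousel and, keeping hold of the sleeve all the way, crank clockwise as seen from above until the carousel's two white side pointers stand level with the two index posts beside the rail, then let go. Leave the other slide, the one with the square plate, as it is.

Things in the scene. Friction and masses are not known exactly. Their poses are not given: they have to be found in the camera images.
- sleeve: pale grey upright grip sleeve, 24 mm in diameter, 62 mm tall, spinning freely on its pin, on the crank of the slide with the round carousel; origin at its middle, 102 mm above the bench (spans 71 to 133 mm; screw head up to 137). It travels on a level circle of radius 50 mm about the crank's axis, resisting with about 3 N; the crank arm lies below it (56 to 68 mm) and stays where left.
- slide: the fixed slide with the round carousel. Origin on the bench under the crank's upright axis; x runs along the rail away from the crank, z up. Grey metal base 400 x 100 x 12 mm, x from -50 to 350 mm; lighter grey gearbox under the crank, 85 x 85 mm, top at 50 mm. Two dark index posts (16 x 14 mm, 50 mm tall, a white line on top) at x = 260, y = +-58 mm.
- carriage: carriage with the round carousel: steel disc 80 mm in diameter, six small stubs, top 56 mm above the bench. Origin under its centre, 24 mm up; the white side pointers share its x. Clockwise cranking (from above) moves it along the slide's +x, 100 mm a turn. It starts at slide x 130 to 200 mm; the end stop is at 289 mm.
- other_sleeve: the same kind of sleeve on the crank of the other slide, which carries a square plate of 72 mm; origin at its middle, 102 mm above the bench. Not to be moved.

How it is judged:
By the outcome, as a careful person would: the job done as asked, in the order asked, and still so for the second after the job is handed in, with the robot touching nothing.
It also fails if it takes over 48 s, if anything falls off the work surface, if the arm or the gripper's body presses on something with over 40 N, if the wrist force passes 120 N, or if a joint passes its speed limit or range.

## Working session

There is one attempt and no reset: what is moved stays moved. The work goes in short steps, Python scripts to look and compute and a tool call to move; the robot and the scene stay as the last step left them, time stands still between calls to the robot, and variables do not carry over. Pictures are saved under pics/ and viewed, at most 10 in all, crops included, and the job is handed in when it is done.

Besides the shell and the picture viewer there is one more tool, called after ">>>" as name([rows], argument=value, ...), one row to a line, values as JSON. jog_arm: Moves the arm, as the interface text tells. Scaled input: -1 to 1 covers 0.15 m each way for a shift and 2 pi rad each way for a turn. Its arguments: {"type":"object","properties":{"plan":{"type":"array","items":{"type":"object","properties":{"offset":{"type":"array","items":{"type":"number","minimum":-1,"maximum":1}},"twist":{"type":"array","items":{"type":"number","minimum":-1,"maximum":1}},"fingers":{"type":"number"}}}},"newtons":{"type":"number"}},"required":["plan"]}

```bash
mkdir -p pics; python3 - <<'E'
from cell import *
import cv2,numpy as np
s=observe();print(s)
for c in("scene","top"):
    im=get_image(c);cv2.imwrite(f"pics/{c}0.png",im[:,:,::-1]);print(c,calibration(c))
    for t in("sleeve","slide","carriage","other_sleeve"):
        print(t,[(np.round(np.array(d["at"])*[420,560],1),round(d["conf"],2)) for d in landmark_of(t,c)])
E
```

```text
{'clock': 0.0, 'joints': array([ 1.03138857,  0.43520776,  0.02497145,  1.57410099, -0.0115765 ,
        1.13401214, -0.07508327]), 'dq': array([-1.09937613e-03,  1.54712190e-03, -1.49142051e-04,  2.42071807e-04,
        1.46332481e-04,  6.02776761e-04,  3.40280666e-05]), 'joint_efforts': array([ 8.86431935e-04, -6.67835283e+01,  9.85169895e-01, -3.14453530e+01,
       -6.06120494e-02,  4.26631712e-02,  9.39564825e-05]), 'position': array([ 0.2641411 , -0.56589706,  0.2429529 ]), 'ee_rot': array([-3.06551012e+00, -6.80304648e-01,  7.86890768e-04]), 'force': array([ 0.34406222, -0.86424719,  0.33761173]), 'ft_torque': array([-0.03690226, -0.00449686,  0.01649645]), 'gripper_force': 0.0, 'width': 0.9997500173090794}
scene {'fov_y': 46.73202488010355, 'cx': 274.3635723559942, 'cy': 212.80224967245883, 'position': array([ 0.87015647, -0.36606963,  0.6923161 ]), 'attitude': array([-2.40881125, -0.70664468,  0.23684532])}
sleeve [(array([281.4, 110.5]), 0.8)]
slide [(array([294.5, 156.8]), 0.66)]
carriage [(array([324.4, 243.9]), 0.68)]
other_sleeve [(array([119.2, 236.1]), 0.61)]
top {'fov_y': 56.72970627581413, 'cx': 278.37500935336027, 'cy': 213.631080031305, 'position': array([0.57643385, 0.00615415, 0.75889236]), 'attitude': array([-2.21005236,  2.16050858, -0.08698959])}
sleeve [(array([287.1, 405.8]), 0.75)]
slide [(array([278.9, 364.4]), 0.66), (array([191.1, 353.1]), 0.33)]
carriage [(array([193.4, 352.5]), 0.64)]
other_sleeve [(array([308.9, 185.9]), 0.64)]
```

View pics/top0.png

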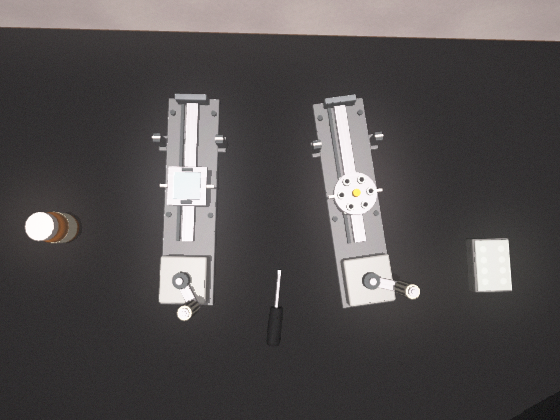

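View pics/scene0.png

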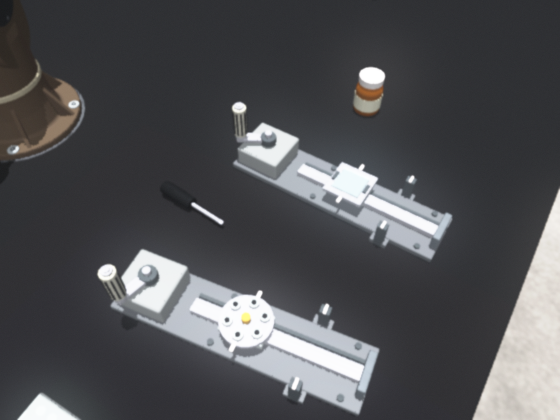

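The top view shows the carousel slide on the right: crank hub about (372,281), sleeve top (412,291), carousel (356,193), posts (317,144) and (379,135). The scene view agrees. I'll enlarge the top view to pick accurate points.

```bash
python3 - <<'E'
import cv2
im=cv2.imread("pics/top0.png")[85:315,295:435]
cv2.imwrite("pics/crop0.png",cv2.rotate(cv2.resize(im,None,fx=3.4,fy=3.4,interpolation=cv2.INTER_CUBIC),cv2.ROTATE_90_CLOCKWISE))
E
```

```text
(no output)
```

View pics/crop0.png

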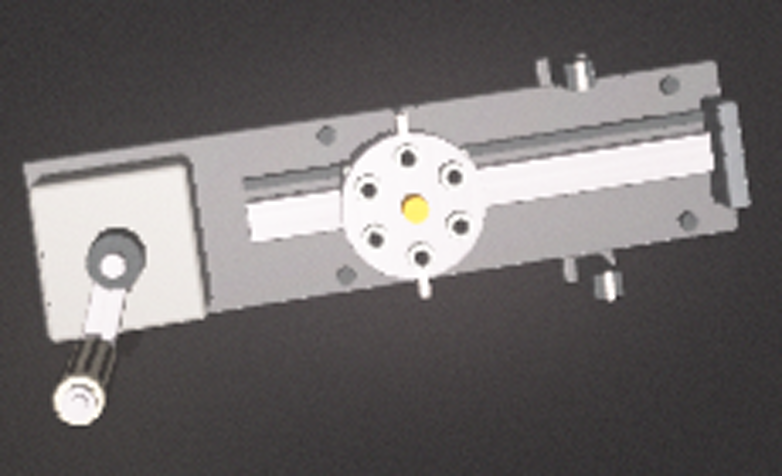

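```bash
cat > h.py <<'E'
import numpy as np,cv2
from cell import *
from scipy.spatial.transform import Rotation as R
from scipy.optimize import least_squares
def K(c): 
    f=210/np.tan(np.radians(c["fov_y"]/2)); return f
def proj(c,P):
    q=(np.atleast_2d(P)-c["position"])@R.from_rotvec(c["attitude"]).as_matrix()
    return K(c)*q[:,:2]/q[:,2:]+[c["cx"],c["cy"]]
def ray(c,uv,z):
    d=R.from_rotvec(c["attitude"]).as_matrix()@np.array([(uv[0]-c["cx"])/K(c),(uv[1]-c["cy"])/K(c),1])
    return c["position"]+d*(z-c["position"][2])/d[2]
def slide2w(p,L):
    L=np.atleast_2d(L); a=p[2]
    return np.c_[p[0]+np.cos(a)*L[:,0]-np.sin(a)*L[:,1],p[1]+np.sin(a)*L[:,0]+np.cos(a)*L[:,1],L[:,2]]
def w2slide(p,w):
    a=p[2];d=np.array(w[:2])-p[:2];return np.array([np.cos(a)*d[0]+np.sin(a)*d[1],-np.sin(a)*d[0]+np.cos(a)*d[1]])
E
python3 - <<'E'
from h import *
c=calibration("top")
cv=lambda u,v:(295+(v+.5)/3.4-.5,85+(781-u+.5)/3.4-.5)
D=[((715,62),(.35,.05,.012)),((737,230),(.35,-.05,.012)),((24,163),(-.05,.05,.012)),((186,160),(.0425,.0425,.05)),((32,184),(-.0425,.0425,.05)),((50,338),(-.0425,-.0425,.05)),((204,318),(.0425,-.0425,.05)),((581,72),(.26,.058,.05)),((608,285),(.26,-.058,.05))]
U=np.array([cv(*d[0]) for d in D]);L=np.array([d[1] for d in D])
r=least_squares(lambda p:(proj(c,slide2w(p,L))-U).ravel(),[.45,-.1,0],loss="soft_l1")
print(r.x,np.round(r.fun.reshape(-1,2),1).tolist())
p=r.x;np.save("p.npy",p)
s=ray(c,cv(80,401),.137);ls=w2slide(p,s);print("sleeve",s,ls,np.hypot(*ls),np.degrees(np.arctan2(ls[1],ls[0])))
for uv,z in(((414,204),.056),((413,205),.04)):print("car",w2slide(p,ray(c,cv(*uv),z)))
cs=calibration("scene");print(ray(cs,(108.5,271),.137), proj(cs,slide2w(p,[[.26,.058,.05],[.26,-.058,.05],[0,0,.07]])))
t=R.from_rotvec(observe()["ee_rot"]).as_matrix();print(t)
E
```

```text
[ 0.51361408 -0.16191734  0.15519473] [[-0.6, -0.7], [0.1, -0.7], [-1.0, 0.6], [0.1, -0.2], [-0.2, 1.7], [1.2, 0.6], [-0.1, -1.1], [0.8, 0.1], [-0.1, 0.0]]
sleeve [ 0.50552468 -0.21133367  0.137     ] [-0.01563058 -0.04757203] 0.05007407283453165 -108.18879933831236
car [0.15958009 0.00274048]
car [ 0.16059048 -0.00121866]
[ 0.51197041 -0.21115498  0.137     ] [[323.92454969 308.46044178]
 [293.17071004 382.69154508]
 [145.52807826 270.13189583]]
[[ 9.06169793e-01  4.22914064e-01 -2.19647278e-05]
 [ 4.22914064e-01 -9.06169790e-01  7.95379301e-05]
 [ 1.37339365e-05 -8.13640620e-05 -9.99999997e-01]]
```

>>> jog_arm([
  {"offset":[0.41,-0.243,0.045],"twist":[0,0,0],"fingers":0.3},
  {"offset":[0.82,-0.486,0.09],"twist":[0,0,0],"fingers":0.3},
  {"offset":[0.82,-0.486,0.09],"twist":[0,0,0],"fingers":0.3},
], newtons=30)

```text
clock: 0.88
position: [0.3479, -0.4443, 0.2301]
ee_rot: [-3.064, -0.689, -0.002]
force: [-0.3, -0.8, 0.1]
width: 0.723
gripper_force: 0.0
```

>>> jog_arm([
  {"offset":[0.41,-0.243,0.045],"twist":[0,0,0],"fingers":0.3},
  {"offset":[0.82,-0.486,0.09],"twist":[0,0,0],"fingers":0.3},
  {"offset":[0.82,-0.486,0.09],"twist":[0,0,0],"fingers":0.3},
])

```text
clock: 1.25
position: [0.4278, -0.3268, 0.2167]
ee_rot: [-3.064, -0.688, -0.002]
force: [0.8, -1.5, -0.4]
width: 0.655
gripper_force: 0.0
```

>>> jog_arm([
  {"offset":[0.41,-0.243,0.045],"twist":[0,0,0],"fingers":0.3},
  {"offset":[0.82,-0.486,0.09],"twist":[0,0,0],"fingers":0.3},
  {"offset":[0.82,-0.486,0.09],"twist":[0,0,0],"fingers":0.3},
  {"offset":[0.82,-0.486,0.09],"twist":[0,0,0],"fingers":0.3},
])

```text
clock: 1.75
position: [0.5065, -0.2122, 0.2031]
ee_rot: [3.066, 0.683, -0.001]
force: [-0.5, 0.2, -0.8]
width: 0.646
gripper_force: 0.0
```

```bash
python3 - <<'E'
from h import *
s=observe();print(s["clock"],s["position"],s["ee_rot"],s["width"],s["dq"].max())
c=calibration("wrist");im=get_image("wrist");cv2.imwrite("pics/w1.png",im[:,:,::-1])
print(c, proj(c,[[.5065,-.2113,.137],[.5136,-.162,.07]]))
for d in landmark_of("sleeve","wrist"):
    uv=np.array(d["at"])[::-1]*[560,420];print(d["conf"],uv,ray(c,uv,.102))
E
```

```text
1.75 [ 0.50648157 -0.21221335  0.20310674] [ 3.06627406e+00  6.82503337e-01 -6.38878321e-04] 0.646172082590163 0.038692667695419715
{'fov_y': 70.32885138340674, 'cx': 272.99132092870605, 'cy': 211.6531151717093, 'position': array([ 0.56965679, -0.18214058,  0.34346939]), 'attitude': array([ 2.45738433, -1.56171592, -0.20770438])} [[272.49076416 229.83069035]
 [227.50040325 178.44199169]]
0.56 [272.776 218.82 ] [ 0.50476675 -0.21230594  0.102     ]
```

View pics/w1.png

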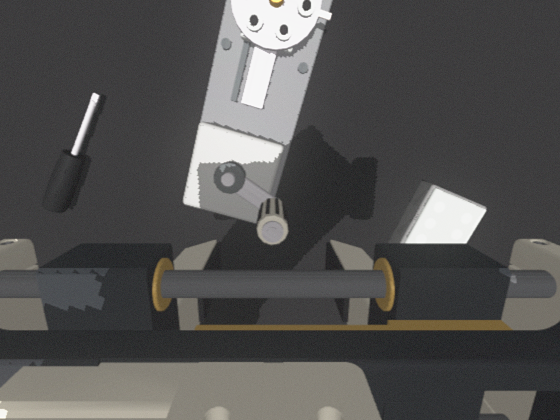

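The wrist picture shows the sleeve top at about (272,232), within 1–2 mm of the estimate. It also shows the crank hub at (230,178). Next I descend and grip.

>>> jog_arm([
  {"offset":[0,-0.007,0.2],"twist":[0,0,0],"fingers":0.3},
  {"offset":[0,-0.007,0.4],"twist":[0,0,0],"fingers":0.3},
  {"offset":[0,-0.007,0.55],"twist":[0,0,0],"fingers":0.3},
  {"offset":[0,-0.007,0.633],"twist":[0,0,0],"fingers":0.3},
  {"offset":[0,-0.007,0.633],"twist":[0,0,0],"fingers":0.3},
  {"offset":[0,-0.007,0.633],"twist":[0,0,0],"fingers":-1},
  {"offset":[0,-0.007,0.633],"twist":[0,0,0],"fingers":-1},
  {"offset":[0,-0.007,0.633],"twist":[0,0,0],"fingers":-1},
  {"offset":[0,-0.007,0.633],"twist":[0,0,0],"fingers":-1},
  {"offset":[0,-0.007,0.633],"twist":[0,0,0],"fingers":-1},
  {"offset":[0,-0.007,0.633],"twist":[0,0,0],"fingers":-1},
], newtons=30)

```text
clock: 3.22
position: [0.506, -0.2115, 0.1085]
ee_rot: [3.066, 0.68, 0.001]
force: [-0.3, -2.8, 3.3]
width: 0.254
gripper_force: 30.0
```

```bash
cat > arc.py <<'E'
from h import *
import sys
# rows: chord offsets (tool xy, normalised) for a clockwise arc from the sleeve's present angle
n,deg=int(sys.argv[1]),float(sys.argv[2])
s=observe();p=np.load("p.npy");print(s["clock"],s["position"],s["force"],s["width"],s["gripper_force"])
d=s["position"][:2]-p[:2];r=np.hypot(*d);a0=np.arctan2(d[1],d[0]);print("r",r,"world angle",np.degrees(a0))
a=a0-np.radians(deg)*np.arange(1,n+1)/n
T=R.from_rotvec(s["ee_rot"]).as_matrix()
t=p[:2]+.05*np.c_[np.cos(a),np.sin(a)]-s["position"][:2]
o=np.c_[t,np.zeros(n)]@T/.15
print(np.round(o,3).tolist())
E
python3 arc.py 20 120
```

```text
3.225 [ 0.5060282  -0.21154481  0.10854448] [-0.27799212 -2.79020163  3.30542412] 0.25421063648545705 30.000326335430145
r 0.05020390630914805 world angle -98.69075820222461
[[-0.027, -0.022, -0.0], [-0.053, -0.046, -0.0], [-0.076, -0.072, -0.0], [-0.096, -0.1, -0.0], [-0.113, -0.131, -0.0], [-0.127, -0.163, -0.0], [-0.137, -0.196, -0.0], [-0.144, -0.23, -0.0], [-0.147, -0.265, -0.0], [-0.147, -0.3, -0.0], [-0.143, -0.335, -0.0], [-0.135, -0.369, -0.0], [-0.124, -0.402, -0.0], [-0.109, -0.433, -0.0], [-0.092, -0.463, -0.0], [-0.071, -0.491, -0.0], [-0.047, -0.517, -0.0], [-0.021, -0.54, -0.0], [0.008, -0.56, -0.0], [0.038, -0.577, -0.0]]
```

>>> jog_arm([
  {"offset":[-0.027,-0.022,0],"twist":[0,0,0],"fingers":-1},
  {"offset":[-0.053,-0.046,0],"twist":[0,0,0],"fingers":-1},
  {"offset":[-0.076,-0.072,0],"twist":[0,0,0],"fingers":-1},
  {"offset":[-0.096,-0.1,0],"twist":[0,0,0],"fingers":-1},
  {"offset":[-0.113,-0.131,0],"twist":[0,0,0],"fingers":-1},
  {"offset":[-0.127,-0.163,0],"twist":[0,0,0],"fingers":-1},
  {"offset":[-0.137,-0.196,0],"twist":[0,0,0],"fingers":-1},
  {"offset":[-0.144,-0.23,0],"twist":[0,0,0],"fingers":-1},
  {"offset":[-0.147,-0.265,0],"twist":[0,0,0],"fingers":-1},
  {"offset":[-0.147,-0.3,0],"twist":[0,0,0],"fingers":-1},
  {"offset":[-0.143,-0.335,0],"twist":[0,0,0],"fingers":-1},
  {"offset":[-0.135,-0.369,0],"twist":[0,0,0],"fingers":-1},
  {"offset":[-0.124,-0.402,0],"twist":[0,0,0],"fingers":-1},
  {"offset":[-0.109,-0.433,0],"twist":[0,0,0],"fingers":-1},
  {"offset":[-0.092,-0.463,0],"twist":[0,0,0],"fingers":-1},
  {"offset":[-0.071,-0.491,0],"twist":[0,0,0],"fingers":-1},
  {"offset":[-0.047,-0.517,0],"twist":[0,0,0],"fingers":-1},
  {"offset":[-0.021,-0.54,0],"twist":[0,0,0],"fingers":-1},
  {"offset":[0.008,-0.56,0],"twist":[0,0,0],"fingers":-1},
  {"offset":[0.038,-0.577,0],"twist":[0,0,0],"fingers":-1},
])

```text
clock: 5.72
position: [0.4753, -0.1321, 0.1085]
ee_rot: [3.065, 0.678, 0.002]
force: [7.0, -9.6, -2.0]
width: 0.254
gripper_force: 30.0
```

```bash
python3 arc.py 20 140
```

```text
5.725 [ 0.47529835 -0.13212895  0.1084525 ] [ 7.01070419 -9.59933742 -1.97593426] 0.2539101529455806 29.99973624944687
r 0.048532907138698234 world angle 142.1368908546047
[[0.033, -0.025, -0.0], [0.072, -0.037, -0.0], [0.112, -0.044, -0.0], [0.153, -0.046, 0.0], [0.193, -0.042, 0.0], [0.233, -0.034, 0.0], [0.272, -0.022, 0.0], [0.308, -0.004, 0.0], [0.343, 0.017, 0.0], [0.374, 0.043, 0.0], [0.402, 0.073, 0.001], [0.427, 0.105, 0.001], [0.447, 0.141, 0.001], [0.463, 0.178, 0.001], [0.474, 0.217, 0.001], [0.48, 0.258, 0.001], [0.481, 0.298, 0.001], [0.477, 0.339, 0.001], [0.469, 0.379, 0.002], [0.455, 0.417, 0.002]]
```

```bash
cat > arc2.py <<'E'
from h import *
import sys
# clockwise arc about the refitted axis, offsets from the commanded pose
n,deg,x,y=int(sys.argv[1]),*map(float,sys.argv[2:5])
C=np.array([.5151,-.1624]);s=observe();T=R.from_rotvec(s["ee_rot"]).as_matrix()
d=s["position"][:2]-C;print(s["clock"],s["position"],s["force"],s["width"],"r",np.hypot(*d),"ang",np.degrees(np.arctan2(d[1],d[0])))
a0=np.arctan2(y-C[1],x-C[0]);a=a0-np.radians(deg)*np.arange(1,n+1)/n
g=C+.05*np.c_[np.cos(a),np.sin(a)];t=g-[x,y]
print(np.round(np.c_[t,np.zeros(n)]@T/.15,3)[:,:2].tolist(),"end",g[-1])
E
python3 arc2.py 20 140 .47459 -.13066
```

```text
5.725 [ 0.47529835 -0.13212895  0.1084525 ] [ 7.01070419 -9.59933742 -1.97593426] 0.2539101529455806 r 0.05000507978692158 ang 142.7452892634288
[[0.042, -0.008], [0.081, -0.019], [0.121, -0.026], [0.162, -0.028], [0.202, -0.024], [0.242, -0.016], [0.281, -0.003], [0.317, 0.014], [0.352, 0.036], [0.383, 0.062], [0.411, 0.092], [0.435, 0.124], [0.455, 0.16], [0.471, 0.197], [0.482, 0.237], [0.488, 0.277], [0.489, 0.318], [0.485, 0.358], [0.476, 0.398], [0.462, 0.436]] end [ 0.5650719  -0.16072398]
```

>>> jog_arm([
  {"offset":[0.042,-0.008,0],"twist":[0,0,0],"fingers":-1},
  {"offset":[0.081,-0.019,0],"twist":[0,0,0],"fingers":-1},
  {"offset":[0.121,-0.026,0],"twist":[0,0,0],"fingers":-1},
  {"offset":[0.162,-0.028,0],"twist":[0,0,0],"fingers":-1},
  {"offset":[0.202,-0.024,0],"twist":[0,0,0],"fingers":-1},
  {"offset":[0.242,-0.016,0],"twist":[0,0,0],"fingers":-1},
  {"offset":[0.281,-0.003,0],"twist":[0,0,0],"fingers":-1},
  {"offset":[0.317,0.014,0],"twist":[0,0,0],"fingers":-1},
  {"offset":[0.352,0.036,0],"twist":[0,0,0],"fingers":-1},
  {"offset":[0.383,0.062,0],"twist":[0,0,0],"fingers":-1},
  {"offset":[0.411,0.092,0],"twist":[0,0,0],"fingers":-1},
  {"offset":[0.435,0.124,0],"twist":[0,0,0],"fingers":-1},
  {"offset":[0.455,0.16,0],"twist":[0,0,0],"fingers":-1},
  {"offset":[0.471,0.197,0],"twist":[0,0,0],"fingers":-1},
  {"offset":[0.482,0.237,0],"twist":[0,0,0],"fingers":-1},
  {"offset":[0.488,0.277,0],"twist":[0,0,0],"fingers":-1},
  {"offset":[0.489,0.318,0],"twist":[0,0,0],"fingers":-1},
  {"offset":[0.485,0.358,0],"twist":[0,0,0],"fingers":-1},
  {"offset":[0.476,0.398,0],"twist":[0,0,0],"fingers":-1},
  {"offset":[0.462,0.436,0],"twist":[0,0,0],"fingers":-1},
])

```text
clock: 8.22
position: [0.5653, -0.1584, 0.1085]
ee_rot: [-3.065, -0.683, -0.002]
force: [4.3, 3.4, 4.6]
width: 0.256
gripper_force: 30.0
```

```bash
python3 arc2.py 10 70 .56507 -.16072; python3 - <<'E'
from h import *
c=calibration("top");im=get_image("top");p=np.load("p.npy")
for x in(.22,.26):print(proj(c,slide2w(p,[[x,0,.056]])))
cv2.imwrite("pics/t2.png",cv2.rotate(cv2.resize(im[:,:,::-1][85:315,295:435],None,fx=3.4,fy=3.4,interpolation=cv2.INTER_CUBIC),cv2.ROTATE_90_CLOCKWISE))
E
```

```text
8.225 [ 0.56525114 -0.15844422  0.10854247] [4.30184895 3.38845631 4.64260568] 0.2561018130855147 r 0.05030690738989948 ang 4.509994678796633
[[-0.018, 0.036], [-0.041, 0.07], [-0.067, 0.101], [-0.097, 0.128], [-0.131, 0.152], [-0.167, 0.171], [-0.204, 0.186], [-0.244, 0.196], [-0.284, 0.201], [-0.325, 0.202]] end [ 0.53377009 -0.20878349]
[[351.287809   159.94287068]]
[[348.11274726 138.6820367 ]]
```

View pics/t2.png

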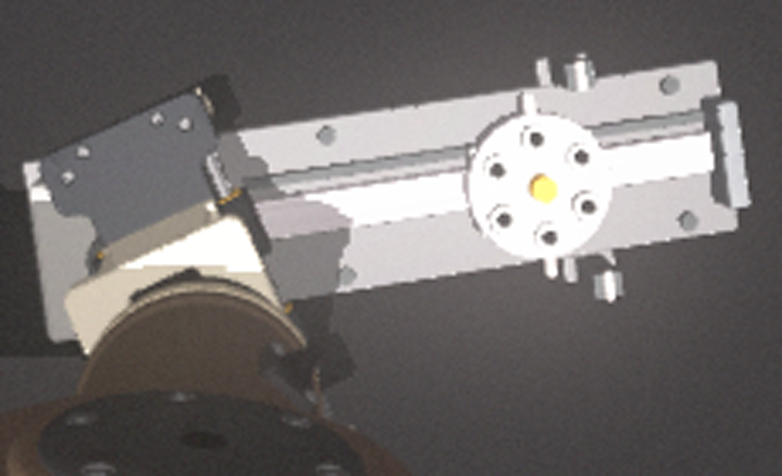

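The top view shows the carousel centre at crop (541,186), with the pointers at (528,104) and (551,267). It has moved along +x and still needs to go a bit further to reach the posts.

```bash
python3 - <<'E'
from h import *
c=calibration("top");p=np.load("p.npy")
cv=lambda u,v:(295+(v+.5)/3.4-.5,85+(781-u+.5)/3.4-.5)
f=lambda uv,z:w2slide(p,ray(c,cv(*uv),z))
print("disc",f((541,186),.056),f((414,204),.056))
for z in(.03,.04):print(z,[f(u,z)[0] for u in((528,104),(551,267),(402,122),(424,288))])
print("posts",f((581,72),.05),f((608,285),.05), "post base",f((543,72),0),f((570,268),0))
E
```

```text
disc [0.22912511 0.00224294] [0.15958009 0.00274048]
0.03 [np.float64(0.23306710103079983), np.float64(0.2340101897711045), np.float64(0.1615895627679329), np.float64(0.16160970172441835)]
0.04 [np.float64(0.231077464281612), np.float64(0.23200761436605566), np.float64(0.1605805583069371), np.float64(0.1606004209680792)]
posts [0.26037196 0.05938312] [ 0.25997589 -0.05818893] post base [0.25024763 0.05568257] [ 0.25107178 -0.06004592]
```

```bash
python3 arc2.py 16 96 .56507 -.16072
```

```text
8.275 [ 0.56528699 -0.15972107  0.1085637 ] [4.34864417 1.61023715 4.57979783] 0.25453253681218957 r 0.05025844065333919 ang 3.0554914733485092
[[-0.015, 0.031], [-0.034, 0.061], [-0.055, 0.088], [-0.08, 0.113], [-0.107, 0.136], [-0.136, 0.155], [-0.166, 0.171], [-0.199, 0.184], [-0.232, 0.194], [-0.267, 0.2], [-0.301, 0.202], [-0.336, 0.201], [-0.371, 0.196], [-0.405, 0.188], [-0.437, 0.176], [-0.469, 0.16]] end [ 0.51154738 -0.21227363]
```

>>> jog_arm([
  {"offset":[-0.015,0.031,0],"twist":[0,0,0],"fingers":-1},
  {"offset":[-0.034,0.061,0],"twist":[0,0,0],"fingers":-1},
  {"offset":[-0.055,0.088,0],"twist":[0,0,0],"fingers":-1},
  {"offset":[-0.08,0.113,0],"twist":[0,0,0],"fingers":-1},
  {"offset":[-0.107,0.136,0],"twist":[0,0,0],"fingers":-1},
  {"offset":[-0.136,0.155,0],"twist":[0,0,0],"fingers":-1},
  {"offset":[-0.166,0.171,0],"twist":[0,0,0],"fingers":-1},
  {"offset":[-0.199,0.184,0],"twist":[0,0,0],"fingers":-1},
  {"offset":[-0.232,0.194,0],"twist":[0,0,0],"fingers":-1},
  {"offset":[-0.267,0.2,0],"twist":[0,0,0],"fingers":-1},
  {"offset":[-0.301,0.202,0],"twist":[0,0,0],"fingers":-1},
  {"offset":[-0.336,0.201,0],"twist":[0,0,0],"fingers":-1},
  {"offset":[-0.371,0.196,0],"twist":[0,0,0],"fingers":-1},
  {"offset":[-0.405,0.188,0],"twist":[0,0,0],"fingers":-1},
  {"offset":[-0.437,0.176,0],"twist":[0,0,0],"fingers":-1},
  {"offset":[-0.469,0.16,0],"twist":[0,0,0],"fingers":-1},
  {"offset":[-0.469,0.16,0],"twist":[0,0,0],"fingers":-1},
  {"offset":[-0.469,0.16,0],"twist":[0,0,0],"fingers":-1},
])

```text
clock: 10.52
position: [0.5101, -0.2121, 0.1084]
ee_rot: [3.067, 0.68, -0.002]
force: [-0.8, -3.0, 8.7]
width: 0.257
gripper_force: 30.0
```

```bash
python3 arc2.py 2 8 .51155 -.21227; python3 - <<'E'
from h import *
c=calibration("top");p=np.load("p.npy")
a=get_image("top");b=get_image("scene");print(calibration("scene"))
A=cv2.rotate(cv2.resize(a[110:225,300:395],None,fx=6,fy=6,interpolation=cv2.INTER_CUBIC),cv2.ROTATE_90_CLOCKWISE)
cv2.imwrite("pics/t3.png",A[:,:,::-1])
cv2.imwrite("pics/s3.png",cv2.resize(b[280:420,230:390],None,fx=4,fy=4,interpolation=cv2.INTER_CUBIC)[:,:,::-1])
E
```

```text
10.525 [ 0.51009684 -0.21214549  0.10842633] [-0.77969625 -2.98703775  8.66578499] 0.25682910590218183 r 0.049996454942122036 ang -95.74321820057834
[[-0.02, -0.012], [-0.039, -0.025]] end [ 0.50464319 -0.21129433]
{'fov_y': 46.73202488010355, 'cx': 274.3635723559942, 'cy': 212.80224967245883, 'position': array([ 0.87015647, -0.36606963,  0.6923161 ]), 'attitude': array([-2.40881125, -0.70664468,  0.23684532])}
```

View pics/t3.png

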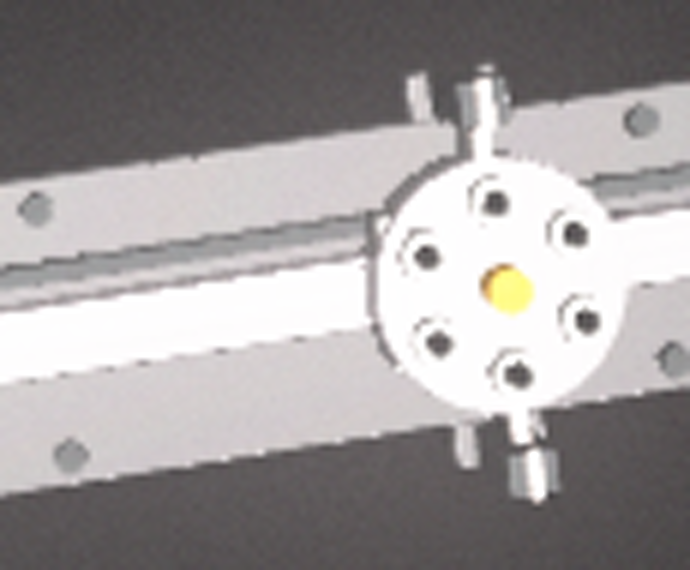

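View pics/s3.png

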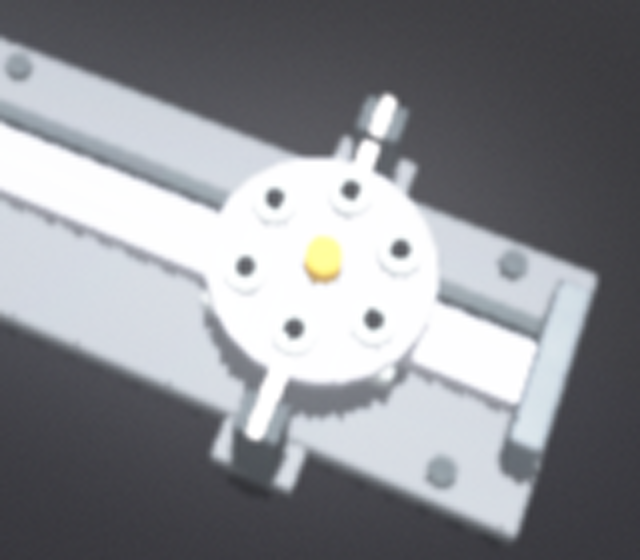

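```bash
python3 - <<'E'
from h import *
p=np.load("p.npy");ct,cs=calibration("top"),calibration("scene")
t=lambda u,v:(300+(v+.5)/6-.5,110+(689-u+.5)/6-.5)
s=lambda u,v:(230+(u+.5)/4-.5,280+(v+.5)/4-.5)
def tri(a,b):
    r=least_squares(lambda X:np.r_[proj(ct,X)[0]-a,proj(cs,X)[0]-b],[.77,-.12,.05])
    return w2slide(p,r.x),r.x[2],np.round(r.fun,1)
print("stubs",tri(t(506,288.3),s(323,258.3)))
print("yellow",tri(t(508,288),s(324,258)))
print("post+",tri(t(484,95),s(384,115)))
print("post-",tri(t(534,477),s(262,422)))
print("ptr+",tri(t(481,140),s(370,153)))
print("ptr-",tri(t(521,430),s(270,402)))
for c,f,q in((ct,t,[(506,288.3),(484,95),(534,477)]),(cs,s,[(323,258.3),(384,115),(262,425)])):
    print([[w2slide(p,ray(c,f(*k),z)).round(4).tolist() for k in q] for z in(.05,.056)])
E
```

```text
stubs (array([0.26071517, 0.00027954]), np.float64(0.048380847810436445), array([-0.5, -0.7, -0.6,  0.1]))
yellow (array([0.26110321, 0.0003393 ]), np.float64(0.04892427629183075), array([-0.4, -0.6, -0.6,  0.1]))
post+ (array([0.26146567, 0.06023129]), np.float64(0.047111630614176475), array([-0.3, -0.4, -0.4,  0.1]))
post- (array([ 0.26245857, -0.05941091]), np.float64(0.04693124025868365), array([-0.6, -0.8, -0.7,  0.1]))
ptr+ (array([0.26096632, 0.04627144]), np.float64(0.042025196162866804), array([-0.6, -0.9, -0.8,  0.1]))
ptr- (array([ 0.26192217, -0.04823514]), np.float64(0.0351669800510726), array([-0.2, -0.2, -0.2,  0. ]))
[[[0.259, -0.0001], [0.2599, 0.0602], [0.26, -0.0594]], [[0.2575, 0.0013], [0.2585, 0.061], [0.2586, -0.0575]]]
[[[0.2616, 0.0001], [0.2622, 0.0591], [0.2639, -0.0608]], [[0.2621, -0.0023], [0.2627, 0.0562], [0.2644, -0.0626]]]
```

Triangulating against the posts, the carriage is about 0.8 mm short, roughly 3° of crank. I'll nudge it, settle, and then release straight up.

>>> jog_arm([
  {"offset":[-0.008,-0.004,0],"twist":[0,0,0],"fingers":-1},
  {"offset":[-0.016,-0.009,0],"twist":[0,0,0],"fingers":-1},
  {"offset":[-0.016,-0.009,0],"twist":[0,0,0],"fingers":-1},
  {"offset":[-0.016,-0.009,0],"twist":[0,0,0],"fingers":-1},
])

```text
clock: 11.12
position: [0.508, -0.2119, 0.1084]
ee_rot: [3.067, 0.68, -0.001]
force: [2.3, -3.4, 6.9]
width: 0.256
gripper_force: 30.0
```

```bash
python3 arc2.py 1 1 .51155 -.21227; python3 - <<'E'
from h import *
a=get_image("top")
A=cv2.rotate(cv2.resize(a[110:225,300:395],None,fx=6,fy=6,interpolation=cv2.INTER_CUBIC),cv2.ROTATE_90_CLOCKWISE)[:,:,::-1]
o=cv2.imread("pics/t3.png");b=a
# sub-pixel image shift of the carousel between the two pictures
g=lambda i:cv2.cvtColor(np.ascontiguousarray(i[170:400,390:620]),cv2.COLOR_BGR2GRAY).astype(np.float32)
print("shift crop px",cv2.phaseCorrelate(g(o),g(A),cv2.createHanningWindow((230,230),cv2.CV_32F)))
E
```

```text
11.125 [ 0.50796432 -0.21186828  0.10844094] [ 2.2791753  -3.35171334  6.92636064] 0.2558939852246221 r 0.04998027772424545 ang -98.20815741802795
[[-0.005, -0.003]] end [ 0.51067985 -0.21220424]
shift crop px ((0.20616169462803668, 0.022974746774693244), 0.5995645745595296)
```

```bash
python3 - <<'E'
from h import *
a=get_image("top")
A=np.ascontiguousarray(cv2.rotate(cv2.resize(a[110:225,300:395],None,fx=6,fy=6,interpolation=cv2.INTER_CUBIC),cv2.ROTATE_90_CLOCKWISE)[:,:,::-1])
cv2.imwrite("pics/t4.png",A)
for i in(cv2.imread("pics/t3.png"),A):
    i=i.astype(float)
    w=np.clip(i[240:340,450:570,2]-i[240:340,450:570,0]-30,0,None);y,x=np.mgrid[240:340,450:570]
    print("yellow",(w*x).sum()/w.sum(),(w*y).sum()/w.sum())
    g=i.mean(2);c=[]
    for u,v in((492,203),(575,234),(587,321),(517,373),(438,343),(427,256)):
        q=g[v-18:v+18,u-18:u+18];w=np.clip(150-q,0,None);y,x=np.mgrid[v-18:v+18,u-18:u+18];c.append([(w*x).sum()/w.sum(),(w*y).sum()/w.sum()])
    print("stubs",np.mean(c,0))
E
```

```text
yellow 507.44304185754964 288.91000993591666
stubs [506.26521119 288.38156271]
yellow 509.5041826645374 288.6624715436105
stubs [508.27374079 288.02603992]
```

View pics/t4.png

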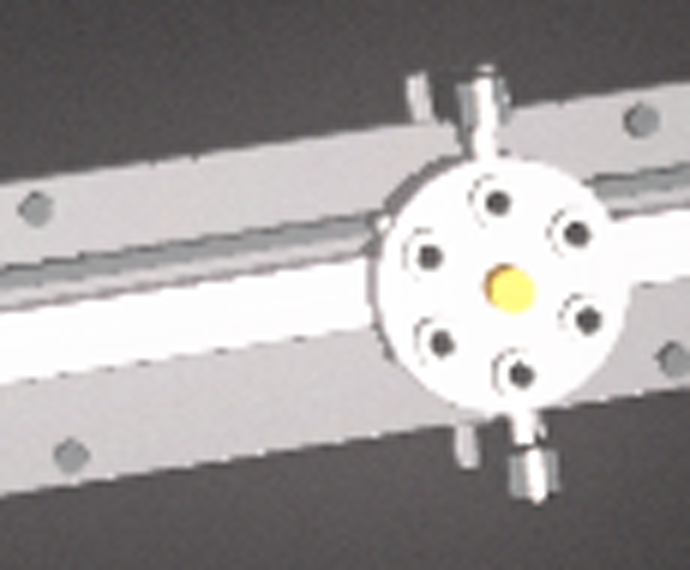

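The carousel advanced 0.65 mm and the pointers now line up with the post lines, at (483,100) and (533,475) in the crop. I'll release and retreat.

>>> jog_arm([
  {"offset":[-0.016,-0.009,0],"twist":[0,0,0],"fingers":0.3},
  {"offset":[-0.016,-0.009,0],"twist":[0,0,0],"fingers":0.3},
  {"offset":[-0.016,-0.009,0],"twist":[0,0,0],"fingers":0.3},
  {"offset":[-0.016,-0.009,0],"twist":[0,0,0],"fingers":0.3},
  {"offset":[-0.016,-0.009,-0.15],"twist":[0,0,0],"fingers":0.3},
  {"offset":[-0.016,-0.009,-0.4],"twist":[0,0,0],"fingers":0.3},
  {"offset":[-0.016,-0.009,-0.8],"twist":[0,0,0],"fingers":0.3},
  {"offset":[-0.016,-0.009,-0.8],"twist":[0,0,0],"fingers":0.3},
  {"offset":[-0.016,-0.009,-0.8],"twist":[0,0,0],"fingers":0.3},
])

```text
clock: 12.35
position: [0.5054, -0.2112, 0.228]
ee_rot: [-3.067, -0.681, 0.0]
force: [-0.1, 0.3, 0.3]
width: 0.647
gripper_force: 0.0
```

```bash
python3 - <<'E'
from h import *
s=observe();print(s["clock"],s["position"],s["force"],s["width"])
a=get_image("top")
A=cv2.rotate(cv2.resize(a[110:225,300:395],None,fx=6,fy=6,interpolation=cv2.INTER_CUBIC),cv2.ROTATE_90_CLOCKWISE)[:,:,::-1].astype(float)
g=A.mean(2);c=[]
for u,v in((492,203),(575,234),(587,321),(517,373),(438,343),(427,256)):
    q=g[v-18:v+18,u-18:u+18];w=np.clip(150-q,0,None);y,x=np.mgrid[v-18:v+18,u-18:u+18];c.append([(w*x).sum()/w.sum(),(w*y).sum()/w.sum()])
m=np.mean(c,0);print("stubs",m)
if abs(m[0]-508.3)<1 and s["position"][2]>.2: print(sign_off())
E
```

```text
12.35 [ 0.50543346 -0.2112259   0.22797249] [-0.07680116  0.31483544  0.3374194 ] 0.6468629206226612
stubs [508.36200495 288.03163079]
the job is handed in; nothing more can be done
None
```

The sleeve was held for about one clockwise turn until the carousel's pointers stood level with the index posts (within about 1 mm by the camera measurements), then released and the arm raised clear; the square-plate slide was not touched, and the job was handed in at about 12.4 s.

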